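# Set the flip tags on the sample-rack queue board

## Task

Four tube racks are parked in the bays of the queue board, each with a hinged flip tag straight in front of it: a tag leaning towards its rack shows a solid disc (full), one leaning the other way, towards the robot, shows a ring (not full). Set the tags so that the full racks, those with a tube in every hole, and only those, show the disc: push each wrong tag over with the fingertips, gently and without pinching it, so that it comes to rest leaning the other way. Do not lift or shift the racks, and leave the bottle, jar and tip box where they stand.

Things in the scene. Friction and masses are not known exactly. Their poses are not given: they have to be found in the camera images.
- board: white sheet 310 x 430 mm, 8 mm thick, fixed; origin on its underside below the middle of the tags' hinge line; x from the tags to the racks, y along the row of four tags, 100 mm apart (36 mm between leaves). The order of tags a to d along the row changes. Each tag stands for the rack in the bay straight beyond it (same y)
- hinge_a (a point): middle of the hinge pin of flip tag a, 20 mm above the bench; axes fixed, as the board's: y along the pin, x to its rack, z up. The pin sits between two metal cheeks, 32 mm long and 71 mm apart, with a stop rod on either side; this bracket ends 33 mm above the bench: a fingertip kept above 38 mm passes over it
- tag_a (a joint): turn of tag a's leaf, rad: 0 on its robot-side stop (ring up), 0.70 upright, 1.40 on its rack-side stop (disc up). White leaf 64 mm wide, 60 mm from pin to free edge, 3 mm thick, 30 g, swings freely over the top; past upright it falls over by itself and stays. At rest it leans 40 deg from upright, free edge 39 mm from the pin in x, 66 mm above the bench; upright 80 mm: push it in an arc
- hinge_b (a point): middle of the hinge pin of flip tag b; same make, height and axes as hinge_a
- tag_b (a joint): the same for tag b. For all tags: once the finger stands 5 to 10 mm past upright the leaf falls away from it; a finger that goes on more than about 15 mm beyond the pin, low down, jams the fallen leaf onto its stop
- hinge_c (a point): middle of the hinge pin of flip tag c; same make, height and axes as hinge_a
- tag_c (a joint): the same for tag c
- hinge_d (a point): middle of the hinge pin of flip tag d; same make, height and axes as hinge_a
- tag_d (a joint): the same for tag d
- rack_full_1: a full rack: all 12 holes hold a capped tube. White plastic tube rack 126 mm long (its x), 54 mm wide (y), 2 by 6 holes, 80 mm high to the caps; loose, standing in one of the four bays with its near end about 100 mm beyond the hinge line; origin at the centre of its underside, 8 mm above the bench; which bay it stands in changes
- rack_full_2: the other full rack, the same. White plastic tube rack 126 mm long (its x), 54 mm wide (y), 2 by 6 holes, 80 mm high to the caps; loose, standing in one of the four bays with its near end about 100 mm beyond the hinge line; origin at the centre of its underside, 8 mm above the bench; which bay it stands in changes
- rack_part: a part-filled rack: 7 capped tubes, 5 holes open; not full. White plastic tube rack 126 mm long (its x), 54 mm wide (y), 2 by 6 holes, 80 mm high to the caps; loose, standing in one of the four bays with its near end about 100 mm beyond the hinge line; origin at the centre of its underside, 8 mm above the bench; which bay it stands in changes
- rack_empty: an empty rack: 12 open holes, no tubes (54 mm high); not full. White plastic tube rack 126 mm long (its x), 54 mm wide (y), 2 by 6 holes, loose, standing in one of the four bays with its near end about 100 mm beyond the hinge line; origin at the centre of its underside, 8 mm above the bench; which bay it stands in changes
- reagent_bottle: white plastic bottle with a blue cap, 68 mm across, 170 mm high, standing right of the board; origin at the centre of its underside; to be left alone
- sample_jar: amber jar with a white cap, 60 mm across, 75 mm high, left of the board; origin at the centre of its underside; to be left alone
- tip_box: grey pipette-tip box with a clear lid, 120 x 84 x 66 mm, right of the board; origin at the centre of its underside; to be left alone
There are look-alikes about, which are no part of the job. What is shaped like the rack_full_1 but yellow is not meant.

How it is judged:
At the end, for the whole second after the job is handed in: The two tags before the full racks rest on the rack-side stop (joint above 1.28 rad), the two before the part-filled and empty racks on the robot-side stop (below 0.12), all still (under 0.1 rad/s); racks within 12 mm, bottle, jar and tip box within 15 mm of where they began (((value of joint tag_a above 1.28 rad and (y of rack_full_1 in the frame of hinge_a between -0.04 and 0.04 m or y of rack_full_2 in the frame of hinge_a between -0.04 and 0.04 m)) or (value of joint tag_a below 0.12 rad and (y of rack_part in the frame of hinge_a between -0.04 and 0.04 m or y of rack_empty in the frame of hinge_a between -0.04 and 0.04 m))) and velocity of joint tag_a between -0.1 and 0.1 rad/s and ((value of joint tag_b above 1.28 rad and (y of rack_full_1 in the frame of hinge_b between -0.04 and 0.04 m or y of rack_full_2 in the frame of hinge_b between -0.04 and 0.04 m)) or (value of joint tag_b below 0.12 rad and (y of rack_part in the frame of hinge_b between -0.04 and 0.04 m or y of rack_empty in the frame of hinge_b between -0.04 and 0.04 m))) and velocity of joint tag_b between -0.1 and 0.1 rad/s and ((value of joint tag_c above 1.28 rad and (y of rack_full_1 in the frame of hinge_c between -0.04 and 0.04 m or y of rack_full_2 in the frame of hinge_c between -0.04 and 0.04 m)) or (value of joint tag_c below 0.12 rad and (y of rack_part in the frame of hinge_c between -0.04 and 0.04 m or y of rack_empty in the frame of hinge_c between -0.04 and 0.04 m))) and velocity of joint tag_c between -0.1 and 0.1 rad/s and ((value of joint tag_d above 1.28 rad and (y of rack_full_1 in the frame of hinge_d between -0.04 and 0.04 m or y of rack_full_2 in the frame of hinge_d between -0.04 and 0.04 m)) or (value of joint tag_d below 0.12 rad and (y of rack_part in the frame of hinge_d between -0.04 and 0.04 m or y of rack_empty in the frame of hinge_d between -0.04 and 0.04 m))) and velocity of joint tag_d between -0.1 and 0.1 rad/s and distance of each of rack_full_1, rack_full_2, rack_part, rack_empty from where it was at the start of the episode below 0.012 m and distance of each of reagent_bottle, sample_jar, tip_box from where it was at the start of the episode below 0.015 m); the robot touches nothing.
It fails at once if a tag is pinched or forced (more than 30 N from the fingers) (contact force between the fingers and tag_a above 30 N or contact force between the fingers and tag_b above 30 N or contact force between the fingers and tag_c above 30 N or contact force between the fingers and tag_d above 30 N).
It fails at once if a rack is lifted, tipped or shifted by more than 12 mm (distance of any of rack_full_1, rack_full_2, rack_part, rack_empty from where it was at the start of the episode above 0.012 m or angle between any of rack_full_1, rack_full_2, rack_part, rack_empty's own z axis and vertical above 0.15 rad).
It fails at once if the bottle, jar or tip box is lifted, tipped or shifted by more than 15 mm (distance of any of reagent_bottle, sample_jar, tip_box from where it was at the start of the episode above 0.015 m or angle between any of reagent_bottle, sample_jar, tip_box's own z axis and vertical above 0.2 rad).
It also fails if it takes over 51 s, if anything falls off the work surface, if the arm or the gripper's body presses on something with over 40 N, if the wrist force passes 120 N, or if a joint passes its speed limit or range.

## Robot

A 6-joint arm with a two-finger parallel gripper is mounted at the origin on the work surface. World frame = base frame: x ahead of the robot, y to its left, z up, the work surface at z = 0. Lengths are in m, angles in rad, forces in N, time in s.
With the tool pointing down it reaches from about 0.25 to 0.775 m from the base axis. Payload 4 kg.
Tool frame: the origin (TCP) lies at the very end of the fingers, on their centre line; the grasp point (between the pads) lies 19 mm behind it; z points along the fingers, y is the line along which they close (so a half turn about z gives the same grasp; the last joint's range is limited). The gripper opens to 94 mm and grips with 3 to 60 N. Pads are 16 mm wide; open, the fingers measure 119 mm over their backs; the gripper's body (75 mm by 177 mm) begins 78 mm behind the grasp point.
Start: joints at [-1.221, 0.087, 1.371, -0, 1.684, -0.103], TCP at [0.241, -0.495, 0.168] pointing down, gripper open.
Joint ranges: [-3.1, 3.1], [-0.76, 2.03], [0.27, 2.55], [-1.08, 4.22], [0.17, 2.65], [-2.57, 2.57]. Speed limits (rad/s): [2.79, 2.79, 3.14, 3.14, 3.14, 3.14].

## Interface

Orientations are given as [roll, pitch, yaw] about the fixed x, y, z axes, in that order (R = Rz(yaw) Ry(pitch) Rx(roll)).
In Python, from bench import robot, vision gives the robot as it stands.
- The arm moves only by the shell command python3 -m crank 'ROWS'. ROWS is JSON, a list of rows, each a list of 3 entries, a list of its own where there are three numbers: the closure, from 0 (fully open) to 1 (shut), then the shift along the tool's x, y, z in m, then the turn, a rotation vector about the tool's x, y, z in degrees. A call has 1 to 8 rows; each row shifts and turns the commanded pose from where the row before left it, along the tool's axes as they then stand; what a row does not reach is not made up. A row lasts 1/10 s, in which the tool goes at most 50 mm and 8.59 degrees, less where a joint would pass 70% of its speed; a pose out of reach is approached as far as the arm can. A call with a gripper value outside its range is refused whole. The fingers move at their own pace and stop on an object; the grip force is fixed at half the most. Time passes only in rows, so rows that do not move let the fingers close. It gives the time, the measured TCP pose, the force, the opening and the grip force at its end, in the units of the state.
- robot.get_obs(): the state, without advancing time (a new reading comes with each control period).
- vision.snapshot(name): name is "scene" or "side" or "wrist"; returns a dict with "color" (400x640x3 uint8, red, green, blue), "z_map" (400x640 float32, m along the optical axis (not along the pixel's ray), 0 where there is no reading), "fx", "fy", "cx", "cy" (pixels), "R" (3x3) and "t" (3): a world point X has camera coordinates R X + t. Camera axes: x right, y down, z forward; pixel columns grow to the right and rows downward; lengths in m; the calibration is good to about 2 mm. A picture is of the moment at which its call begins.
- robot.close_job(): hands the job in; it is judged then, once.
The state is a dict: "time": time; "joint_positions": joint angles; "qvel": joint speeds; "joint_torque": joint torques, N m; "tool_pos": TCP position; "ee_rot": TCP orientation; "wrist_force": force on the tool from outside, world axes, zero at the start; "wrist_torque": the same for the moment, N m; "width": finger opening in m; "finger_force": force on a finger pad.
Only numpy, scipy, OpenCV 4.12 (cv2) and the standard library are available. Lean on these libraries where they do the work, as an engineer would, in place of code of your own. Each camera call takes 0.05 s, during which the arm holds its last target. There are 200 camera calls.

## Working session

There is one attempt and no reset: what is moved stays moved. The work goes in short steps, Python scripts to look and compute and a shell command to move; the robot and the scene stay as the last step left them, time stands still between calls to the robot, and variables do not carry over. Pictures are saved under pics/ and viewed, at most 10 in all, crops included, and the job is handed in when it is done.

```bash
mkdir -p pics
python3 - <<'E'
from bench import robot, vision
import cv2,pickle
for n in ("scene","side"):
    s=vision.snapshot(n); pickle.dump(s,open(n+".pkl","wb"))
    cv2.imwrite(f"pics/{n}.png",s["color"][:,:,::-1])
    print(n,s["fx"],s["cx"],s["cy"],(-s["R"].T@s["t"]).round(3),s["R"].round(2).tolist())
o=robot.get_obs();print(o["time"],o["tool_pos"],o["ee_rot"],o["width"])
E
```

```text
scene 397.17786759045595 315.168834788895 198.49299865454205 [ 0.853 -0.46   0.999] [[0.86, 0.51, 0.01], [0.44, -0.74, -0.5], [-0.25, 0.43, -0.86]]
side 519.4329014103213 327.38396263945464 200.42802147425922 [ 0.483 -1.331  1.101] [[1.0, -0.07, 0.01], [-0.03, -0.62, -0.78], [0.06, 0.78, -0.62]]
0.1 [ 0.24040003 -0.49404998  0.16683144] [-3.13962105e+00 -1.79912615e-04  4.52798698e-01] 0.09395177217773017
```

View pics/scene.png

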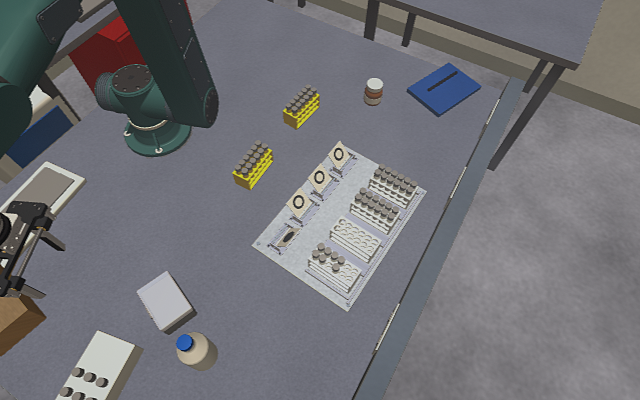

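View pics/side.png

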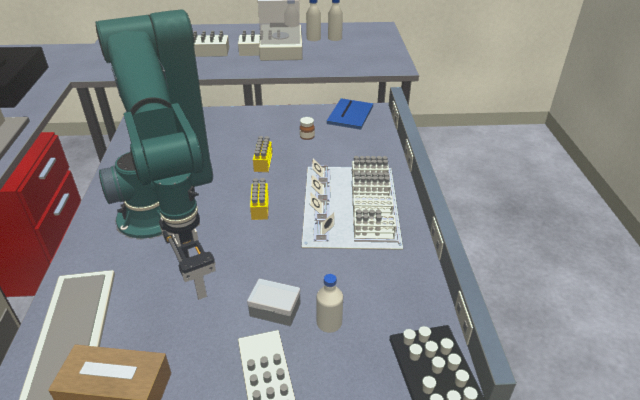

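The full racks are in the two left (+y) bays. Next comes the empty rack, then the part-filled one. The tags read ring (339,154), ring (319,178), ring (298,202), disc (287,238), so the first, second and fourth look wrong. I'll measure the board and check with a zoom.

```bash
cat > h.py <<'E'
import numpy as np,cv2
def pts(s):
    v,u=np.mgrid[0:400,0:640]; z=s["z_map"]
    c=np.stack([(u-s["cx"])/s["fx"]*z,(v-s["cy"])/s["fy"]*z,z],-1)
    return (c-s["t"])@s["R"]
def proj(s,X):
    c=np.atleast_2d(X)@s["R"].T+s["t"]; return c[:,:2]/c[:,2:]*[s["fx"],s["fy"]]+[s["cx"],s["cy"]]
def ray(s,uv,z):
    d=np.array([(uv[0]-s["cx"])/s["fx"],(uv[1]-s["cy"])/s["fy"],1])@s["R"]; o=-s["R"].T@s["t"]
    return o+d*(z-o[2])/d[2]
E
python3 - <<'E'
import pickle; from h import *
s=pickle.load(open("scene.pkl","rb")); P=pts(s); c=s["color"].astype(int)
m=((c.min(2)>150)&(P[...,2]>-.02)&(P[...,2]<.12)).astype(np.uint8)
m[:125]=0;m[:,:245]=0;m[:,435:]=0;m[320:]=0
m=cv2.morphologyEx(m,cv2.MORPH_CLOSE,np.ones((9,9)))
b=m&(P[...,2]<.018)
ct=max(cv2.findContours(m,0,2)[0],key=cv2.contourArea)
# low (board) points in world plane
q=np.array([ray(s,p,0.008)[:2] for p in np.argwhere(b)[:,::-1]])
r=cv2.minAreaRect((q*1000).astype(np.float32)); print("low rect mm",r,cv2.boxPoints(r).tolist())
# points at leaf-height, print clusters
h=(P[...,2]>.03)&(P[...,2]<.085)&(c.min(2)>100); h[:125]=0;h[:,:245]=0;h[:,435:]=0;h[320:]=0
n,l,st,ce=cv2.connectedComponentsWithStats(h.astype(np.uint8))
for i in range(1,n):
    if st[i,4]>40: A=P[l==i]; print(st[i].tolist(),A.mean(0).round(3),A.min(0).round(3),A.max(0).round(3))
k=c[130:320,245:435].astype(np.uint8)
cv2.imwrite("pics/z.png",cv2.resize(k,None,fx=3.1,fy=3.1,interpolation=2)[:,:,::-1])
E
```

```text
low rect mm ((660.686767578125, 25.1934814453125), (428.3099060058594, 308.576171875), 85.50316619873047) [[490.0830078125, -176.20542907714844], [797.7092895507812, -200.39903259277344], [831.29052734375, 226.59239196777344], [523.6642456054688, 250.78599548339844]]
[251, 140, 10, 10, 46] [0.345 0.068 0.08 ] [0.337 0.051 0.077] [0.352 0.086 0.083]
[328, 141, 27, 28, 188] [0.556 0.184 0.049] [0.537 0.144 0.03 ] [0.593 0.22  0.069]
[245, 143, 23, 30, 132] [0.369 0.033 0.08 ] [ 0.359 -0.026  0.076] [0.379 0.086 0.084]
[335, 150, 7, 8, 43] [0.557 0.183 0.049] [0.55  0.173 0.039] [0.565 0.195 0.059]
[308, 163, 29, 33, 225] [0.549 0.083 0.049] [0.529 0.045 0.03 ] [0.589 0.119 0.071]
[316, 173, 7, 9, 48] [0.55  0.084 0.049] [0.542 0.071 0.035] [0.557 0.097 0.059]
[369, 174, 50, 30, 463] [0.747 0.152 0.055] [0.679 0.137 0.03 ] [0.807 0.191 0.084]
[286, 187, 31, 32, 238] [ 0.541 -0.014  0.049] [ 0.521 -0.052  0.03 ] [0.58  0.02  0.071]
[295, 197, 8, 10, 55] [ 0.542 -0.016  0.049] [ 0.533 -0.028  0.037] [ 0.549 -0.005  0.058]
[350, 198, 51, 33, 476] [0.739 0.053 0.054] [0.669 0.038 0.031] [0.798 0.093 0.084]
[330, 215, 52, 45, 1022] [ 0.726 -0.031  0.052] [ 0.661 -0.063  0.03 ] [0.791 0.003 0.067]
[277, 225, 24, 24, 129] [ 0.58  -0.119  0.053] [ 0.557 -0.154  0.03 ] [ 0.595 -0.079  0.07 ]
[308, 254, 54, 36, 779] [ 0.729 -0.136  0.054] [ 0.654 -0.159  0.031] [ 0.783 -0.102  0.085]
[389, 303, 11, 17, 47] [ 0.895 -0.163  0.073] [ 0.892 -0.184  0.033] [ 0.897 -0.141  0.083]
```

View pics/z.png

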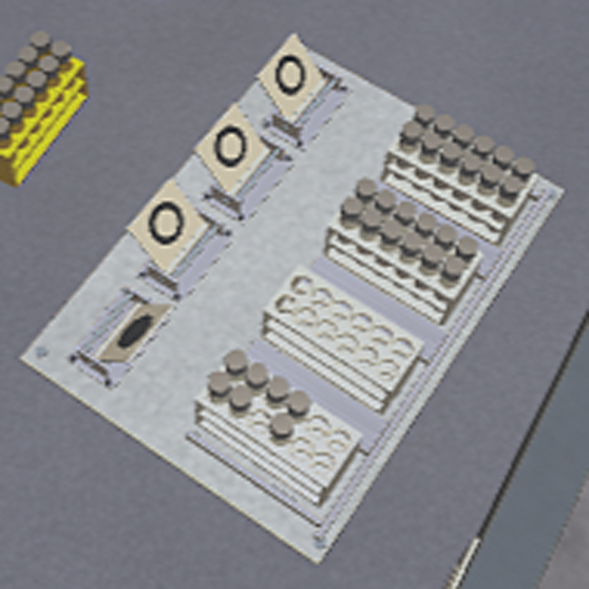

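Zoom confirms it: bays from +y are full, full, empty, part-filled, with tags ring, ring, ring, disc. I'll flip tags 1 and 2 towards the racks and tag 4 towards the robot. The board frame has its hinge centre at (0.570, 0.032) and yaw −4.5°. First I close, lift and align the tool with the board.

```bash
cat > loc.py <<'E'
from bench import robot
import numpy as np
o=robot.get_obs();d=np.array(o["tool_pos"])[:2]-[.570,.0323];c,s=.99693,-.0784
print("t",round(o["time"],2),"local",(d@[c,s]).round(4),(d@[-s,c]).round(4),"z",round(o["tool_pos"][2],4),"rot",np.round(o["ee_rot"],3),"w",round(o["width"],3),"F",np.round(o["wrist_force"],1))
E
python3 -m crank '[[1,[0,0,-0.02],[0,0,7.6]],[1,[0,0,-0.02],[0,0,7.6]],[1,[0,0,-0.02],[0,0,7.6]],[1,[0,0,-0.02],[0,0,7.6]],[1,[0,0,0],[0,0,0]]]'; python3 loc.py
```

```text
time: 0.6
tool_pos: [0.2411, -0.4958, 0.2508]
ee_rot: [3.137, -0.002, -0.077]
wrist_force: [-0.3, 0.3, 0.6]
width: 0.0573
finger_force: 0.0
t 0.6 local -0.2865 -0.5522 z 0.2508 rot [ 3.137e+00 -2.000e-03 -7.700e-02] w 0.057 F [-0.3  0.3  0.6]
```

```bash
python3 -m crank '[[1,[0.029,-0.0335,0],[0,0,0]],[1,[0.029,-0.0335,0],[0,0,0]],[1,[0.029,-0.0335,0],[0,0,0]],[1,[0.029,-0.0335,0],[0,0,0]],[1,[0.029,-0.0335,0],[0,0,0]],[1,[0.029,-0.0335,0],[0,0,0]],[1,[0.029,-0.0335,0],[0,0,0]],[1,[0.029,-0.0335,0],[0,0,0]]]' >/dev/null; python3 -m crank '[[1,[0.029,-0.0335,0],[0,0,0]],[1,[0.029,-0.0335,0],[0,0,0]],[1,[0.029,-0.0335,0],[0,0,0]],[1,[0.029,-0.0335,0],[0,0,0]],[1,[0,0,0],[0,0,0]],[1,[0,0,0],[0,0,0]]]' >/dev/null; python3 loc.py
```

```text
t 2.0 local 0.0603 -0.1481 z 0.2455 rot [-3.142  0.004 -0.074] w 0.0 F [-0.1 -0.4  0.4]
```

```bash
python3 -m crank '[[1,[0.002,0.002,0.03],[0,0,0]],[1,[0,0,0.03],[0,0,0]],[1,[0,0,0.03],[0,0,0]],[1,[0,0,0.03],[0,0,0]],[1,[0,0,0.02],[0,0,0]],[1,[0,0,0],[0,0,0]]]' >/dev/null; python3 loc.py
python3 - <<'E'
from bench import vision
import cv2
a=vision.snapshot("scene")["color"][110:320,220:440];b=vision.snapshot("side")["color"][140:260,280:420]
a=cv2.resize(a,(420,401),interpolation=2);b=cv2.resize(b,(380,326),interpolation=2);b=cv2.copyMakeBorder(b,0,75,0,0,0)
cv2.imwrite("pics/p4.png",cv2.hconcat([a,b])[:,:,::-1])
E
```

```text
t 2.6 local 0.0588 -0.152 z 0.1033 rot [-3.14   0.009 -0.079] w 0.001 F [-0.8  0.  -0.1]
```

View pics/p4.png

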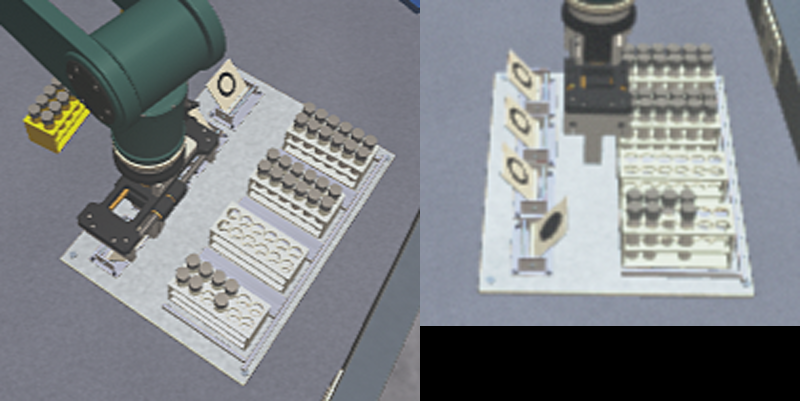

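The finger stands in the gap between tag 4 (disc, at (553,228) in the crop) and its rack. I'll lower it and push towards the robot.

```bash
python3 -m crank '[[1,[0.003,-0.001,0.016],[0,0,0]],[1,[0,0,0.016],[0,0,0]],[1,[0,0,0.016],[0,0,0]],[1,[0,0,0],[0,0,0]],[1,[-0.006,0,0],[0,0,0]],[1,[-0.006,0,0],[0,0,0]],[1,[-0.006,0,0],[0,0,0]]]'>/dev/null; python3 loc.py;  python3 -m crank '[[1,[-0.006,0,0],[0,0,0]],[1,[-0.006,0,0],[0,0,0]],[1,[-0.006,0,0],[0,0,0]],[1,[-0.006,0,0],[0,0,0]],[1,[-0.006,0,0],[0,0,0]],[1,[-0.006,0,0],[0,0,0]],[1,[0,0,0],[0,0,0]]]'>/dev/null; python3 loc.py
```

```text
t 3.4 local 0.0478 -0.15 z 0.0611 rot [ 3.141e+00 -2.000e-03 -7.800e-02] w 0.001 F [-0.4  0.1  0.3]
t 4.1 local 0.0109 -0.1499 z 0.0599 rot [ 3.142  0.    -0.078] w 0.0 F [-0.3 -0.5  0.6]
```

```bash
python3 -m crank '[[1,[-0.006,0,0],[0,0,0]],[1,[-0.006,0,0],[0,0,0]],[1,[0,0,0],[0,0,0]],[1,[0,0,0],[0,0,0]]]'>/dev/null; python3 loc.py
cat > see.py <<'E'
import sys,cv2; from bench import vision
b=vision.snapshot("side")["color"][140:260,280:420]
cv2.imwrite(sys.argv[1],cv2.resize(b,(560,480),interpolation=2)[:,:,::-1])
E
python3 see.py pics/q1.png
```

```text
t 4.5 local -0.0004 -0.1499 z 0.06 rot [ 3.141 -0.    -0.078] w 0.0 F [ 0.7 -0.2  1.1]
```

View pics/q1.png

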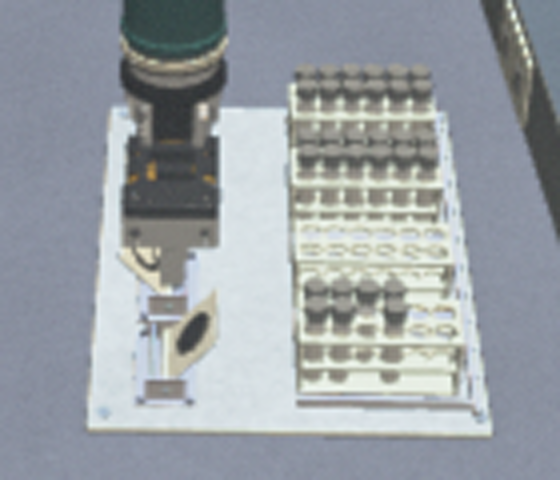

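The fingertip (172,285 in the crop) is behind tag 4, which hasn't moved. My y is off, so I'm checking with the side camera.

Run:
```python
import pickle; from h import *
s=pickle.load(open("side.pkl","rb")); print("ray tip",ray(s,(323,211),.06),"tag4 centre",ray(s,(280+192/4,140+338/4),.043))
from bench import robot; o=robot.get_obs(); print(o["tool_pos"],proj(s,o["tool_pos"]))
P=pts(s); print("depth tip",P[209,323],"tag4",P[224,328])
g=pickle.load(open("scene.pkl","rb")); G=pts(g)
for c in (g,s): 
  for l in (150,50,-50,-150): print(proj(c,np.array([.57,.0323,.02])+np.array([.0784,.997,0])*l/1000))
```

```text
ray tip [ 0.56267628 -0.07407192  0.06      ] tag4 centre [ 0.57557221 -0.11990434  0.043     ]
[ 0.55800962 -0.11714934  0.05994124] [[322.31163657 219.96346198]]
depth tip [ 0.56679233 -0.00813428  0.01396964] tag4 [ 0.5752749  -0.12352008  0.04820321]
[[344.60032027 163.27196457]]
[[325.8062257  186.32728413]]
[[305.61330203 211.09859228]]
[[283.85934222 237.7848736 ]]
[[324.05445065 173.95910378]]
[[323.53190797 190.90151588]]
[[322.96127169 209.40326779]]
[[322.3355819  229.69002115]]
```

Run:
```python
import pickle; from h import *
from bench import robot,vision
o=robot.get_obs(); print(o["tool_pos"],o["width"])
out=[]
for n in ("side","scene"):
    s=vision.snapshot(n); pickle.dump(s,open(n+"2.pkl","wb")); p=proj(s,o["tool_pos"])[0]; print(n,p)
    im=s["color"].copy(); x,y=p.round().astype(int)
    cv2.circle(im,(x,y),1,(255,0,0),-1)
    out.append(cv2.resize(im[y-40:y+35,x-45:x+45],(396,330),interpolation=0)); P=pts(s)
    for v in range(y-24,y+8,3): print(v,P[v,x].round(3))
cv2.imwrite("pics/tip.png",cv2.hconcat(out)[:,:,::-1])
```

```text
[ 0.55800962 -0.11714934  0.05994124] 0.00040674782507179794
side [322.31163657 219.96346198]
196 [ 0.552 -0.201  0.219]
199 [ 0.552 -0.2    0.208]
202 [ 0.556 -0.129  0.14 ]
205 [ 0.556 -0.13   0.13 ]
208 [ 0.556 -0.129  0.117]
211 [ 0.562 -0.028  0.022]
214 [ 0.561 -0.058  0.034]
217 [ 0.561 -0.056  0.02 ]
220 [ 0.559 -0.081  0.029]
223 [ 0.559 -0.089  0.023]
226 [ 0.558 -0.106  0.025]
scene [282.85079433 231.33034136]
207 [ 0.581 -0.131  0.234]
210 [ 0.581 -0.132  0.222]
213 [ 0.584 -0.138  0.22 ]
216 [ 0.586 -0.142  0.214]
219 [ 0.568 -0.122  0.148]
222 [ 0.568 -0.123  0.133]
225 [ 0.567 -0.124  0.118]
228 [ 0.568 -0.126  0.105]
231 [ 0.542 -0.098  0.01 ]
234 [ 0.547 -0.105  0.008]
237 [ 0.557 -0.118  0.026]
```

View pics/tip.png

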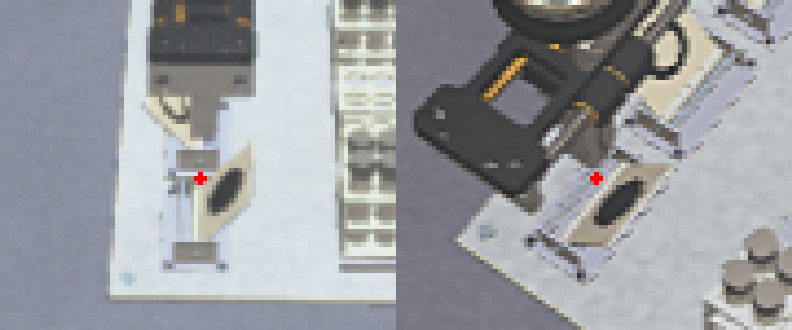

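Run:
```python
import pickle; from h import *
from bench import robot
for f,tp in (("side.pkl",[.2404,-.494,.1668]),("scene.pkl",[.2404,-.494,.1668]),("side2.pkl",[.558,-.1171,.0599]),("scene2.pkl",[.558,-.1171,.0599])):
    s=pickle.load(open(f,"rb")); P=pts(s); d=P-np.array(tp)
    r=np.hypot(d[...,0],d[...,1])<.13
    m=r&(s["z_map"]>0)&(P[...,2]>(.09 if "2" in f else .05))
    A=d[m]; z=A[:,2]; h,e=np.histogram(z,bins=np.arange(-.06,.3,.015)); print(f)
    for a,b in zip(h,e):
        k=(z>=b)&(z<b+.015)
        if a>2: print("  dz",b.round(3),a,"x",A[k,0].min().round(3),A[k,0].max().round(3),"y",A[k,1].min().round(3),A[k,1].max().round(3))
o=robot.get_obs(); print(o["joint_positions"])
```

```text
side.pkl
  dz 0.045 36 x 0.014 0.034 y -0.058 -0.048
  dz 0.06 45 x 0.014 0.036 y -0.059 -0.048
  dz 0.075 59 x -0.02 0.035 y -0.06 0.047
  dz 0.09 67 x -0.022 0.035 y -0.06 0.049
  dz 0.105 30 x 0.016 0.035 y -0.06 -0.049
  dz 0.135 176 x -0.063 0.066 y -0.09 0.052
  dz 0.15 277 x -0.065 0.069 y -0.094 0.058
  dz 0.165 707 x -0.067 0.069 y -0.095 0.065
  dz 0.18 214 x -0.064 0.067 y -0.091 0.054
  dz 0.195 92 x -0.018 0.029 y -0.027 0.002
  dz 0.21 28 x -0.044 0.036 y -0.03 0.018
  dz 0.225 293 x -0.041 0.039 y -0.042 0.016
  dz 0.24 115 x -0.033 0.035 y -0.038 -0.007
  dz 0.255 218 x -0.032 0.038 y -0.041 0.005
  dz 0.27 260 x -0.036 0.038 y -0.04 0.014
scene.pkl
  dz 0.03 25 x -0.027 0.033 y -0.047 0.056
  dz 0.045 91 x -0.027 0.035 y -0.056 0.057
  dz 0.06 94 x -0.029 0.036 y -0.057 0.057
  dz 0.075 103 x -0.029 0.035 y -0.056 0.057
  dz 0.09 104 x -0.029 0.036 y -0.056 0.057
  dz 0.105 58 x -0.03 0.036 y -0.05 0.058
  dz 0.12 21 x -0.029 -0.011 y 0.04 0.054
  dz 0.135 245 x -0.021 0.066 y -0.063 0.087
  dz 0.15 606 x -0.019 0.069 y -0.065 0.093
  dz 0.165 1251 x -0.068 0.069 y -
[... 952 characters left out ...]
z 0.06 29 x -0.004 0.011 y -0.013 0.011
  dz 0.075 17 x -0.008 0.012 y -0.013 0.0
  dz 0.09 7 x -0.005 0.01 y -0.013 -0.008
  dz 0.12 3 x -0.005 0.035 y -0.082 0.072
  dz 0.135 97 x -0.037 0.041 y -0.082 0.076
  dz 0.15 327 x -0.034 0.041 y -0.089 0.08
  dz 0.165 944 x -0.04 0.042 y -0.09 0.091
  dz 0.18 105 x -0.033 0.041 y -0.089 0.085
  dz 0.195 14 x 0.014 0.024 y -0.019 -0.012
  dz 0.21 51 x 0.018 0.037 y -0.019 0.04
  dz 0.225 246 x -0.031 0.039 y -0.038 0.037
  dz 0.24 37 x -0.008 0.037 y -0.036 0.017
  dz 0.255 136 x -0.021 0.038 y -0.036 0.019
  dz 0.27 189 x -0.024 0.038 y -0.038 0.025
[-3.06309068e-01  1.76859039e-01  1.48649552e+00 -7.27259643e-05
  1.47800224e+00  1.34227669e+00]
```

The pictures agree with each other but not with the readout. In both views, before and now, the real fingertip is about 40 mm higher than the reported TCP (now at z≈0.10, above the leaf). I'll go back to the rack side, lower it by a further 45 mm, and push again.

```bash
python3 -m crank '[[1,[0.02,0,0],[0,0,0]],[1,[0.02,0,0],[0,0,0]],[1,[0.02,0,0],[0,0,0]],[1,[0.002,0,0],[0,0,0]],[1,[0,0,0],[0,0,0]],[1,[0,0,0.015],[0,0,0]],[1,[0,0,0.015],[0,0,0]],[1,[0,0,0.015],[0,0,0]]]'>/dev/null; python3 loc.py;  python3 -m crank '[[1,[0,0,0],[0,0,0]],[1,[-0.006,0,0],[0,0,0]],[1,[-0.006,0,0],[0,0,0]],[1,[-0.006,0,0],[0,0,0]],[1,[-0.006,0,0],[0,0,0]],[1,[0,0,0],[0,0,0]]]'>/dev/null; python3 loc.py; python3 see.py pics/q2.png
```

```text
t 5.45 local 0.0603 -0.1497 z 0.0129 rot [-3.141e+00  2.000e-03 -7.800e-02] w 0.0 F [-0.  -0.1 -0.7]
t 6.05 local 0.0372 -0.1499 z 0.0156 rot [ 3.141e+00 -1.000e-03 -7.800e-02] w 0.001 F [-0.  -0.   0.8]
```

View pics/q2.png

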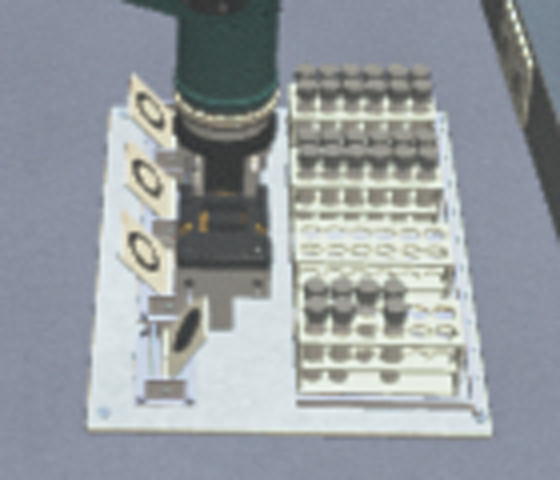

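The finger (220,320) now meets the leaf, which is swinging up. I'll push on to the pin.

```bash
python3 -m crank '[[1,[-0.006,0,0],[0,0,0]],[1,[-0.006,0,0],[0,0,0]],[1,[-0.006,0,0],[0,0,0]],[1,[-0.006,0,0],[0,0,0]],[1,[-0.006,0,0],[0,0,0]],[1,[-0.006,0,0],[0,0,0]],[1,[-0.002,0,0],[0,0,0]],[1,[0,0,0],[0,0,0]]]'>/dev/null; python3 loc.py;  python3 -m crank '[[1,[0,0,0],[0,0,0]],[1,[0,0,0],[0,0,0]],[1,[0.01,0,0],[0,0,0]],[1,[0.01,0,0],[0,0,0]],[1,[0,0,-0.03],[0,0,0]],[1,[0,0,-0.03],[0,0,0]],[1,[0,0,-0.03],[0,0,0]],[1,[0,0,0],[0,0,0]]]'>/dev/null; python3 loc.py; python3 see.py pics/q3.png
```

```text
t 6.9 local -0.0006 -0.1499 z 0.015 rot [ 3.142 -0.    -0.078] w 0.0 F [0.4 0.3 0.6]
t 7.7 local 0.0241 -0.1506 z 0.1106 rot [ 3.139 -0.011 -0.078] w 0.0 F [ 0.8 -0.4 -0.1]
```

View pics/q3.png

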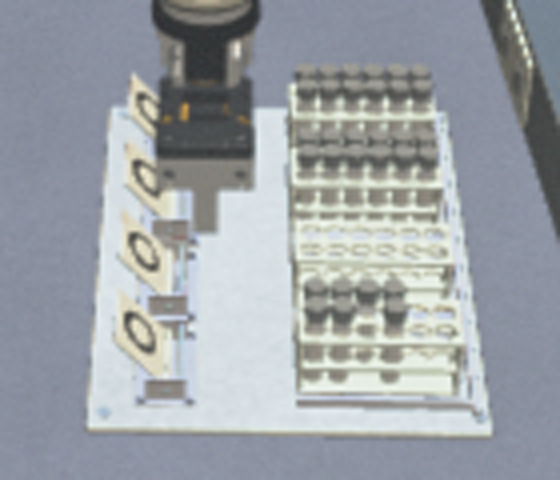

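Tag 4 now shows the ring (140,330). Next I go to the robot side of tag 2.

```bash
python3 -m crank '[[1,[-0.014,-0.0333,0],[0,0,0]],[1,[-0.014,-0.0333,0],[0,0,0]],[1,[-0.014,-0.0333,0],[0,0,0]],[1,[-0.014,-0.0333,0],[0,0,0]],[1,[-0.014,-0.0333,0],[0,0,0]],[1,[-0.014,-0.0333,0],[0,0,0]],[1,[0,0,0],[0,0,0]],[1,[0,0,0],[0,0,0]]]'>/dev/null; python3 loc.py
```

```text
t 8.55 local -0.0652 0.0501 z 0.1032 rot [ 3.14e+00  2.00e-03 -7.60e-02] w 0.001 F [ 0.7 -0.   0.1]
```

Now I lower by 88 mm (reported z 0.015, real about 0.055), then push +x in two stages, finishing at x≈0.

```bash
python3 -m crank '[[1,[0,0,0.022],[0,0,0]],[1,[0,0,0.022],[0,0,0]],[1,[0,0,0.022],[0,0,0]],[1,[0,0,0.022],[0,0,0]],[1,[0,0,0],[0,0,0]],[1,[0.008,0,0],[0,0,0]],[1,[0.006,0,0],[0,0,0]],[1,[0.006,0,0],[0,0,0]]]'>/dev/null; python3 loc.py;  python3 -m crank '[[1,[0.006,0,0],[0,0,0]],[1,[0.006,0,0],[0,0,0]],[1,[0.006,0,0],[0,0,0]],[1,[0.006,0,0],[0,0,0]],[1,[0.006,0,0],[0,0,0]],[1,[0.006,0,0],[0,0,0]],[1,[0.006,0,0],[0,0,0]],[1,[0,0,0],[0,0,0]]]'>/dev/null; python3 loc.py
```

```text
t 9.35 local -0.0423 0.0497 z 0.0185 rot [-3.141e+00 -3.000e-03 -7.800e-02] w 0.0 F [ 0.2 -0.3 -0.3]
t 10.15 local -0.0017 0.0498 z 0.0168 rot [ 3.141 -0.    -0.078] w 0.0 F [0.6 0.3 0.1]
```

```bash
python3 -m crank '[[1,[0.002,0,0],[0,0,0]],[1,[0,0,0],[0,0,0]],[1,[0,0,0],[0,0,0]],[1,[-0.011,0,0],[0,0,0]],[1,[-0.011,0,0],[0,0,0]],[1,[0,0,-0.03],[0,0,0]],[1,[0,0,-0.03],[0,0,0]],[1,[0,0,-0.03],[0,0,0]]]'>/dev/null; python3 -m crank '[[1,[-0.014,-0.033,0],[0,0,0]],[1,[-0.014,-0.033,0],[0,0,0]],[1,[-0.015,-0.034,0],[0,0,0]],[1,[0,0,0],[0,0,0]],[1,[0,0,0],[0,0,0]]]'>/dev/null;python3 loc.py; python3 see.py pics/q4.png
```

```text
t 11.45 local -0.0666 0.15 z 0.1069 rot [ 3.141 -0.    -0.076] w 0.001 F [ 0.1 -0.9  0. ]
```

View pics/q4.png

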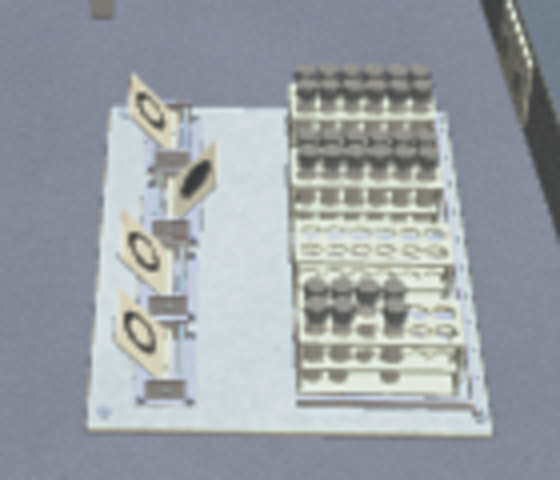

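Tag 2 shows the disc (198,178). Tag 1 gets the same treatment.

```bash
python3 -m crank '[[1,[0.002,0,0.023],[0,0,0]],[1,[0,0,0.023],[0,0,0]],[1,[0,0,0.023],[0,0,0]],[1,[0,0,0.022],[0,0,0]],[1,[0,0,0],[0,0,0]],[1,[0.008,0,0],[0,0,0]],[1,[0.006,0,0],[0,0,0]],[1,[0.006,0,0],[0,0,0]]]'>/dev/null; python3 loc.py;  python3 -m crank '[[1,[0.006,0,0],[0,0,0]],[1,[0.006,0,0],[0,0,0]],[1,[0.006,0,0],[0,0,0]],[1,[0.006,0,0],[0,0,0]],[1,[0.006,0,0],[0,0,0]],[1,[0.006,0,0],[0,0,0]],[1,[0.006,0,0],[0,0,0]],[1,[0,0,0],[0,0,0]]]'>/dev/null; python3 loc.py
python3 -m crank '[[1,[0.002,0,0],[0,0,0]],[1,[0,0,0],[0,0,0]],[1,[0,0,0],[0,0,0]],[1,[-0.011,0,0],[0,0,0]],[1,[-0.011,0,0],[0,0,0]],[1,[0,0,-0.03],[0,0,0]],[1,[0,0,-0.03],[0,0,0]],[1,[0,0,-0.03],[0,0,0]]]'>/dev/null; python3 -m crank '[[1,[-0.02,0,-0.02],[0,0,0]],[1,[-0.03,0,0],[0,0,0]],[1,[-0.03,0,0],[0,0,0]],[1,[0,0,0],[0,0,0]],[1,[0,0,0],[0,0,0]],[1,[0,0,0],[0,0,0]]]'>/dev/null;python3 loc.py; python3 see.py pics/q5.png
```

```text
t 12.3 local -0.0414 0.1499 z 0.0177 rot [-3.141e+00 -3.000e-03 -7.800e-02] w 0.001 F [-0.6  0.5 -0.8]
t 13.1 local -0.0008 0.1498 z 0.0158 rot [ 3.141 -0.    -0.078] w 0.0 F [-0.1 -0.2 -0.9]
t 14.5 local -0.1013 0.1498 z 0.1259 rot [ 3.142e+00 -1.000e-03 -7.800e-02] w 0.0 F [-0.   0.3 -1. ]
```

View pics/q5.png

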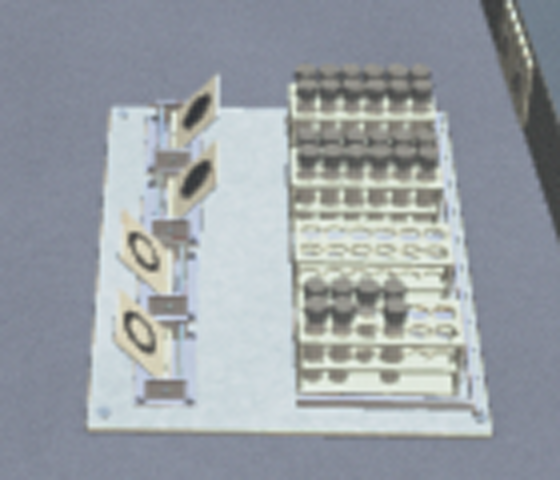

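Tags 1 and 2 show discs (198,105 and 198,178), tags 3 and 4 show rings, and the racks haven't moved. I'm handing the job in.

```bash
python3 -c "from bench import robot; print(robot.close_job())"
```

```text
the job is handed in; nothing more can be done
None
```

I flipped the three wrong tags and handed the job in at about 14.5 s: the last picture shows discs on the two full racks, rings on the empty and part-filled ones, and the racks unmoved (the verdict wasn't returned, and the reported TCP height read about 40 mm too low, so I corrected for it from the camera images).

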